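# Set out the sample-preparation corner

## Robot

A 7-joint arm with a two-finger parallel gripper is mounted at the origin on the work surface. World frame = base frame: x ahead of the robot, y to its left, z up, the work surface at z = 0. Lengths are in m, angles in rad, forces in N, time in s.
With the tool pointing down it reaches from about 0.425 to 0.925 m from the base axis. Payload 6.8 kg.
Tool frame: the origin (TCP) lies at the very end of the fingers, on their centre line; the grasp point (between the pads) lies 19 mm behind it; z points along the fingers, y is the line along which they close (so a half turn about z gives the same grasp; the last joint's range is limited). The gripper opens to 85 mm and grips with 20 to 120 N. Pads are 22 mm wide; open, the fingers measure 114 mm over their backs; the gripper's body (76 mm by 85 mm) begins 54 mm behind the grasp point. The pads swing forward as they close: fully open they stand 13 mm farther back than shut.
Start: joints at [1.129, 0.477, 0.022, 1.555, -0.011, 1.109, -0.083], TCP at [0.221, -0.638, 0.231] pointing down, gripper open.
Joint ranges: [-2.96, 2.96], [-0.34, 2.1], [-1.41, 1.46], [0.24, 2.44], [-1.37, 4.51], [0.17, 1.92], [-2.96, 2.96]. Speed limits (rad/s): [2.39, 2.39, 3.14, 3.14, 3.14, 3.14, 3.14].

## Interface

Orientations are given as a unit quaternion [w, x, y, z].
In Python, from station import telemetry, viewer, job, search_frame, cut_out gives the robot as it stands. The module is installed in compiled form; this text tells all that it offers.
- The arm moves only by the shell command python3 -m crank 'ROWS' [FORCE]. ROWS is JSON, a list of rows, each an object with "delta_rot": the turn, a rotation vector about the tool's x, y, z in degrees, a list of three; "xyz": the shift along the tool's x, y, z in m, a list of three; "fingers": the gripper command: -1 is fully open, 1 is shut, values between are in proportion. In form: [{"delta_rot": [ax, ay, az], "xyz": [dx, dy, dz], "fingers": fingers}, ...]. A call has 1 to 10 rows; each row is the pose to reach, as a shift and turn from the pose commanded when the call began, along the tool's axes at that moment; what a row does not reach only later rows make up. A row lasts 1/10 s, in which the tool goes at most 50 mm and 8.59 degrees, less where a joint would pass 70% of its speed; a pose out of reach is approached as far as the arm can. A call with a gripper value outside its range is refused whole. The fingers move at their own pace and stop on an object; FORCE is the grip in N (left out, the last holds). Time passes only in rows, so rows that repeat a pose let the fingers close. It gives the time, the measured TCP pose, the force, the opening and the grip force at its end, in the units of the state.
- telemetry.get_obs(): the state, without advancing time (a new reading comes with each control period).
- viewer.read_camera(name): name is "side" or "top"; returns a dict with "img" (420x560x3 uint8, red, green, blue), "fx", "fy", "cx", "cy" (pixels), "origin" and "rotation" of the camera in the world. Camera axes: x right, y up, looking along -z (the intrinsics and any distortion apply to the point x, -y, -z); pixel columns grow to the right and rows downward; lengths in m; the calibration is good to about 2 mm. A picture is of the moment at which its call begins. There is no depth.
- job.hand_in(): hands the job in; it is judged then, once.
Trained networks look in the newest picture that a camera, given by its name, has taken for a name from the list of things; names that differ only in an ending like _2 or _b are one class to them, and where a whole thing is asked for, a point or a joint stands for the part that bears it (a point fixed in the world has none). Each returns a list of dicts, best first, with "score" (0 to 1); they miss things now and then, are a little off and sometimes report something else, mostly with a low value. They report only what shows in the picture. A call takes as long as a camera call. They do not tell look-alikes from the thing itself.
- search_frame(camera, thing): "pixel" ([column, row] in pixels, amid what is visible of it).
- cut_out(camera, thing): "pixels" (420x560 bool, what is visible of it) and "pixel" ([column, row] in pixels, amid what is visible of it).
The state is a dict: "t": time; "q": joint angles; "joint_vel": joint speeds; "joint_torque": joint torques, N m; "eef_pos": TCP position; "tool_rot": TCP orientation; "contact_force": force on the tool from outside, world axes, zero at the start; "torque": the same for the moment, N m; "gripper_width": opening from 0.0 (shut) to 1.0 (fully open); "grasp_force": force on a finger pad.
Only numpy, scipy, OpenCV 4.12 (cv2) and the standard library are available. Lean on these libraries where they do the work, as an engineer would, in place of code of your own. Each camera call takes 0.05 s, during which the arm holds its last target. There are 200 camera calls.

## Task

Set out the sample-preparation corner: stand the white beaker centred on the stirrer's metal plate and lay the yellow cover centred on top of the beaker, knob up. Stand the amber bottle on the bench midway between the stirrer and the vial rack, on the line between their centres, and stand the red-lidded waste jar straight in front of the amber bottle, on the robot's side, leaving a gap of about 3 cm between the two. Keep everything upright, and do not disturb the green bottle, the mouse or the box of tips.

Things in the scene. Friction and masses are not known exactly. Their poses are not given: they have to be found in the camera images.
- stirrer: Magnetic stirrer, fixed to the bench: white square box 115 x 115 x 36 mm, on it a centred round metal plate (100 mm diameter) whose top is 42 mm above the bench. Blue knob and black display on its front, which faces the robot within 6 degrees. Origin: centre of underside, on the bench; z up, -x out of the front, +y left as seen from the robot.
- vial_rack: Vial rack, fixed to the bench: blue block 60 mm (its x) by 110 mm (its y) full of small amber and white capped vials, 47 mm high over the caps. Origin: centre of underside, on the bench. Its centre is always 400 mm from the stirrer's, straight to the stirrer's left or right (along the stirrer's y axis); its own yaw differs slightly.
- beaker: White plastic beaker, loose, open at the top: straight round cup 54 mm outside diameter, 70 mm tall, wall 3 mm, short blue graduation bars on one side. Origin: centre of the underside; z up. About 60 g.
- cover: Flat round yellow cover for the beaker, loose: plain disc 68 mm diameter, 6 mm thick, flat underside, with a black round knob in the middle, 20 mm diameter and 20 mm tall (top 26 mm above the underside). Origin: centre of the underside; z up. About 45 g.
- amber_bottle: Amber-brown bottle with a white cap and a paper label band, loose: round body 48 mm diameter, straight-sided up to 63 mm, then shoulder, neck and cap (29 mm diameter) to 95 mm. Origin: centre of the underside; z up. About 140 g.
- waste_jar: Waste jar, loose: grey round body 44 mm diameter, 46 mm high, with a red lid 48 mm diameter from 46 mm up to its top at 62 mm. Origin: centre of the underside; z up. About 100 g.
- green_bottle: Green bottle with a black cap, the same shape and size as the amber bottle. Origin: centre of the underside. Stands loose on the bench; a bystander, not to be disturbed.
- mouse: Grey computer mouse, 105 x 60 x 30 mm. Origin: centre of the underside. Stands loose on the bench; a bystander, not to be disturbed.
- tip_box: Orange box of pipette tips with a clear lid, 87 x 117 x 67 mm. Origin: centre of the underside. Stands loose on the bench; a bystander, not to be disturbed.
There are look-alikes about, which are no part of the job. Leave any pink or purple look-alike of the waste_jar alone.

How it is judged:
At the end, for the whole second after the job is handed in: Upright and at rest: beaker on plate, 13 mm off centre at most; cover on beaker, 10 mm; amber bottle on bench, within 215 mm of both stirrer and rack and 20 mm of their line; jar on bench before it, 56 to 100 mm off centre to centre, 25 mm sideways of midway (stirrer's y) (z of beaker in the frame of stirrer between 0.037 and 0.047 m and horizontal distance between beaker and stirrer below 0.013 m and z of cover in the frame of beaker between 0.065 and 0.075 m and horizontal distance between cover and beaker below 0.01 m and horizontal distance between amber_bottle and stirrer below 0.215 m and horizontal distance between amber_bottle and vial_rack below 0.215 m and height (world z) of each of amber_bottle, waste_jar below 0.005 m and x of amber_bottle in the frame of stirrer between -0.02 and 0.02 m and horizontal distance between waste_jar and amber_bottle between 0.056 and 0.1 m and x of waste_jar in the frame of stirrer below -0.045 m and (y of waste_jar in the frame of stirrer between 0.175 and 0.225 m or y of waste_jar in the frame of stirrer between -0.225 and -0.175 m) and angle between each of beaker, cover, amber_bottle, waste_jar's own z axis and vertical below 0.12 rad and linear speed of each of beaker, cover, amber_bottle, waste_jar below 0.02 m/s and angular speed of each of beaker, cover, amber_bottle, waste_jar below 0.2 rad/s); the robot touches nothing.
It fails at once if green bottle disturbed (moved more than 15 mm or tipped) (distance of green_bottle from where it was at the start of the episode above 0.015 m or angle between green_bottle's own z axis and vertical above 0.3 rad).
It fails at once if mouse disturbed (moved more than 15 mm or tipped) (distance of mouse from where it was at the start of the episode above 0.015 m or angle between mouse's own z axis and vertical above 0.3 rad).
It fails at once if tip box disturbed (moved more than 15 mm or tipped) (distance of tip_box from where it was at the start of the episode above 0.015 m or angle between tip_box's own z axis and vertical above 0.3 rad).
It fails at once if beaker, cover, amber bottle or waste jar tipped over (angle between any of beaker, cover, amber_bottle, waste_jar's own z axis and vertical above 0.8 rad).
It also fails if it takes over 118 s, if anything falls off the work surface, if the arm or the gripper's body presses on something with over 40 N, if the wrist force passes 120 N, or if a joint passes its speed limit or range.

## Working session

There is one attempt and no reset: what is moved stays moved. The work goes in short steps, Python scripts to look and compute and a shell command to move; the robot and the scene stay as the last step left them, time stands still between calls to the robot, and variables do not carry over. Pictures are saved under pics/ and viewed, at most 14 in all, crops included, and the job is handed in when it is done.

```bash
mkdir -p pics; cat > h.py <<'E'
import numpy as np, cv2
from station import telemetry, viewer, job, search_frame, cut_out
def ray(c,p):
    d=np.array([(p[0]-c['cx'])/c['fx'],-(p[1]-c['cy'])/c['fy'],-1.0])
    return np.array(c['origin']),np.array(c['rotation'])@d
def at(c,p,z):
    o,d=ray(c,p); return o+d*(z-o[2])/d[2]
def proj(c,P):
    v=np.array(c['rotation']).T@(np.array(P)-np.array(c['origin'])); return [c['cx']+c['fx']*v[0]/-v[2],c['cy']-c['fy']*v[1]/-v[2]]
def save(n,c,s=None): cv2.imwrite('pics/'+n+'.png',cv2.cvtColor(c['img'],cv2.COLOR_RGB2BGR))
E
python3 - <<'E'
from h import *
H=dict(stirrer=.03,vial_rack=.045,beaker=.07,cover=.015,amber_bottle=.095,waste_jar=.062,green_bottle=.095,mouse=.03,tip_box=.067)
cs={}
for n in('top','side'):
    c=viewer.read_camera(n);save(n+'0',c);cs[n]=c
    print(n,{k:np.round(v,3).tolist() for k,v in c.items() if k!='img'})
    for t in H:
        for r in search_frame(n,t)[:3]:
            print(t,round(r['score'],2),np.round(r['pixel']),at(c,r['pixel'],H[t]).round(3))
o=telemetry.get_obs();print(o['t'],o['eef_pos'],o['tool_rot'],o['gripper_width'])
E
```

```text
top {'fx': 487.736, 'fy': 487.736, 'cx': 277.699, 'cy': 211.247, 'origin': [0.346, 0.003, 1.338], 'rotation': [-0.705, -0.055, 0.048, 0.705]}Traceback (most recent call last):
  File "<stdin>", line 9, in <module>
  File "h.py", line 7, in at
    o,d=ray(c,p); return o+d*(z-o[2])/d[2]
        ~~~^^^^^
  File "h.py", line 5, in ray
    return np.array(c['origin']),np.array(c['rotation'])@d
                                 ~~~~~~~~~~~~~~~~~~~~~~~^~
ValueError: matmul: Input operand 1 has a mismatch in its core dimension 0, with gufunc signature (n?,k),(k,m?)->(n?,m?) (size 3 is different from 4)
```

View pics/top0.png

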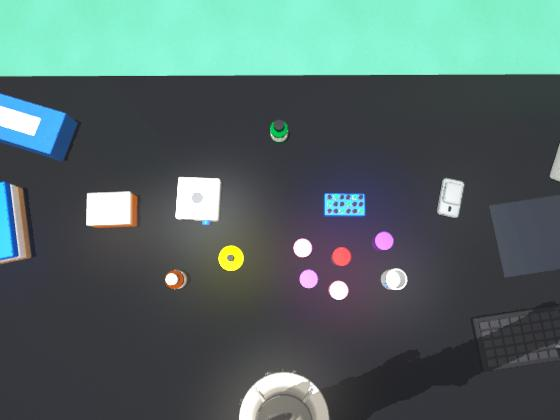

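The top view shows the stirrer at (199,198), rack at (345,204), amber bottle at (175,279), cover at (231,258), red jar at (341,257) and beaker at (394,279). The pink and purple look-alikes stand around the red jar. The camera rotation is a quaternion, so I'll fix the helper.

```bash
sed -i "s/np.array(c\['rotation'\])/RM(c)/; s/^def at/def RM(c):\n    w,x,y,z=c['rotation']; return R.from_quat([x,y,z,w]).as_matrix()\ndef at/; 1a from scipy.spatial.transform import Rotation as R" h.py
sed -i "s/np.array(c\['rotation'\])/RM(c)/" h.py
python3 - <<'E'
from h import *
H=dict(stirrer=.036,vial_rack=.045,beaker=.07,cover=.015,amber_bottle=.095,waste_jar=.062,green_bottle=.095,mouse=.03,tip_box=.067)
for n in('top','side'):
    c=viewer.read_camera(n);save(n+'0',c)
    print(n,{k:np.round(v,3).tolist() for k,v in c.items() if k!='img'})
    for t in H:
        for r in search_frame(n,t)[:5 if t=='waste_jar' else 2]:
            print(t,round(r['score'],2),np.round(r['pixel']),at(c,r['pixel'],H[t]).round(3), at(c,r['pixel'],H[t]/2).round(3))
o=telemetry.get_obs();print(o['t'],o['eef_pos'],o['tool_rot'],o['gripper_width'])
E
```

```text
top {'fx': 487.736, 'fy': 487.736, 'cx': 277.699, 'cy': 211.247, 'origin': [0.346, 0.003, 1.338], 'rotation': [-0.705, -0.055, 0.048, 0.705]}
stirrer 0.82 [196. 202.] [0.562 0.237 0.036] [0.565 0.24  0.018]
vial_rack 0.9 [341. 206.] [ 0.55  -0.156  0.045] [ 0.554 -0.158  0.022]
beaker 0.74 [394. 278.] [ 0.357 -0.284  0.07 ] [ 0.358 -0.292  0.035]
cover 0.84 [233. 259.] [0.41  0.137 0.015] [0.41  0.138 0.008]
cover 0.41 [110. 210.] [0.543 0.475 0.015] [0.544 0.478 0.008]
amber_bottle 0.67 [171. 278.] [0.358 0.285 0.095] [0.358 0.296 0.048]
waste_jar 0.83 [339. 255.] [ 0.417 -0.146  0.062] [ 0.419 -0.149  0.031]
waste_jar 0.8 [308. 276.] [ 0.363 -0.065  0.062] [ 0.363 -0.067  0.031]
waste_jar 0.71 [300. 247.] [ 0.44  -0.043  0.062] [ 0.442 -0.044  0.031]
waste_jar 0.7 [339. 291.] [ 0.327 -0.144  0.062] [ 0.326 -0.148  0.031]
waste_jar 0.51 [382. 240.] [ 0.457 -0.258  0.062] [ 0.46  -0.265  0.031]
green_bottle 0.89 [279. 130.] [0.745 0.011 0.095] [0.76  0.011 0.048]
mouse 0.75 [452. 196.] [ 0.58  -0.457  0.03 ] [ 0.582 -0.462  0.015]
tip_box 0.7 [393. 277.] [ 0.36  -0.282  0.067] [ 0.36
[... 637 characters left out ...]

waste_jar 0.79 [238. 221.] [ 0.436 -0.083  0.062] [ 0.438 -0.048  0.031]
waste_jar 0.75 [258. 281.] [ 0.455 -0.289  0.062] [ 0.457 -0.264  0.031]
waste_jar 0.65 [234. 250.] [ 0.412 -0.183  0.062] [ 0.413 -0.153  0.031]
waste_jar 0.61 [200. 252.] [ 0.333 -0.173  0.062] [ 0.33  -0.143  0.031]
green_bottle 0.72 [348. 189.] [ 0.739 -0.059  0.095] [ 0.764 -0.001  0.047]
mouse 0.93 [337. 354.] [ 0.576 -0.469  0.03 ] [ 0.58  -0.461  0.015]
tip_box 0.68 [247. 123.] [0.531 0.423 0.067] [0.538 0.486 0.033]
tip_box 0.41 [234. 250.] [ 0.413 -0.19   0.067] [ 0.413 -0.158  0.033]
1.1 [ 0.22115408 -0.63775383  0.23130005] [ 1.55920867e-06  9.86103385e-01  1.66132822e-01 -1.67712414e-05] 0.9953155936915691
```

View pics/side0.png

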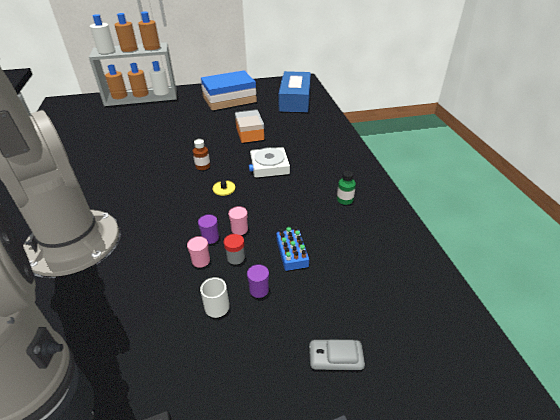

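The side view agrees: white beaker at (215,299), red jar at (234,250) among pink and purple jars, cover at (225,189), amber bottle at (204,155). Next I'll refine the positions with colour masks in the top view.

```bash
cat >> h.py <<'E'
def blob(c,cond,near,rad):
    """convex-hull centre of the colour blob close to a pixel"""
    m=cond.astype(np.uint8); yy,xx=np.mgrid[:420,:560]; m[np.hypot(xx-near[0],yy-near[1])>rad]=0
    n,l,s,_=cv2.connectedComponentsWithStats(m)
    if n<2: return None
    k=1+np.argmax(s[1:,4]); pts=np.argwhere(l==k)[:,::-1].astype(np.float32)
    return cv2.minEnclosingCircle(pts), cv2.minAreaRect(pts)
def hsv(c): return [a.astype(int) for a in cv2.split(cv2.cvtColor(c['img'],cv2.COLOR_RGB2HSV))]
E
python3 - <<'E'
from h import *
c=viewer.read_camera('top');h,s,v=hsv(c)
T=dict(cover=((h>22)&(h<38)&(s>150)&(v>120),(231,258),22,.006),
 jar=(((h<6)|(h>174))&(s>150)&(v>90),(341,257),16,.058),
 amber=((s<70)&(v>150),(171,279),14,.093),
 beaker=((s<60)&(v>60),(394,279),22,.07),
 stirrer=((s<60)&(v>90),(198,199),40,.036),
 rack=((h>90)&(h<115)&(s>120)&(v>60),(345,204),35,.04))
for k,(m,p,r,z) in T.items():
    b=blob(c,m,p,r); print(k,np.round(b[0][0],1),round(b[0][1],1),at(c,b[0][0],z).round(4),'| rect',np.round(b[1][0],1),np.round(b[1][1],1),round(b[1][2],1),at(c,b[1][0],z).round(4))
E
python3 -m crank '[{"delta_rot":[0,0,7],"xyz":[0,0,0],"fingers":-1},{"delta_rot":[0,0,14],"xyz":[0,0,0],"fingers":-1},{"delta_rot":[0,0,19.12],"xyz":[0,0,0],"fingers":-1},{"delta_rot":[0,0,19.12],"xyz":[0,0,0],"fingers":-1},{"delta_rot":[0,0,19.12],"xyz":[0,0,0],"fingers":-1}]' 30
python3 -c "
from h import *
c=viewer.read_camera('top')
cv2.imwrite('pics/z.png',cv2.resize(c['img'][150:320,130:430,::-1],None,fx=2.6,fy=2.6,interpolation=2))"
```

```text
cover [230.5 257.8] 12.9 [0.4136 0.1438 0.006 ] | rect [230.5 258. ] [24.7 24.7] 45.0 [0.4131 0.1437 0.006 ]
jar [341.2 255.9] 9.4 [ 0.4159 -0.1513  0.058 ] | rect [343.3 253.5] [18.5 11.7] 42.7 [ 0.4221 -0.1569  0.058 ]
amber [171.1 278.9] 6.2 [0.3561 0.2843 0.093 ] | rect [171.  278.5] [11. 12.] 90.0 [0.357  0.2846 0.093 ]
beaker [394. 279.] 22.0 [ 0.3561 -0.2842  0.07  ] | rect [394. 279.] [43.4 43.4] 9.5 [ 0.3561 -0.2842  0.07  ]
stirrer [200.6 207.7] 38.4 [0.5473 0.2234 0.036 ] | rect [202.4 207.5] [65.9 66.5] 18.9 [0.5478 0.2186 0.036 ]
rack [344.2 204. ] 23.0 [ 0.5563 -0.1642  0.04  ] | rect [344.  204.5] [23. 42.] 90.0 [ 0.5549 -0.1635  0.04  ]
t: 1.65
eef_pos: [0.2213, -0.6377, 0.2313]
tool_rot: [0.0, 1.0, 0.001, -0.0]
contact_force: [-0.2, 0.4, -0.7]
gripper_width: 0.997
grasp_force: 0.0
```

View pics/z.png

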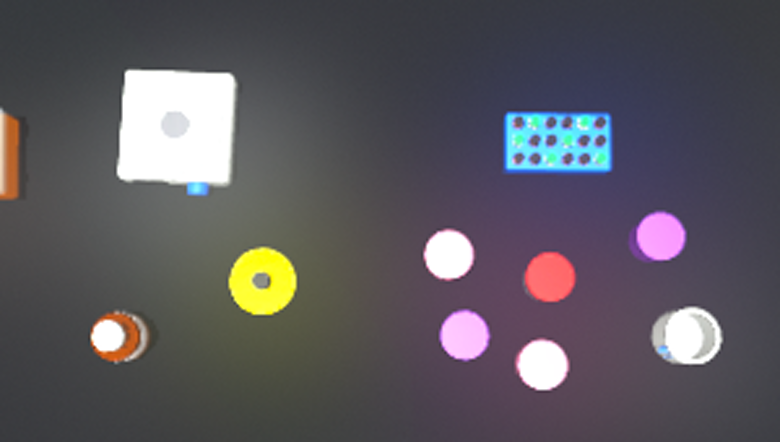

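The enlarged top view gives these full-image centres: stirrer top (198.3,198.8), red jar lid (341.3,256.5), beaker rim (396.5,278.8), rack (344.4,204.6). The cover and amber cap blobs look right.

```bash
python3 - <<'E'
from h import *
c=viewer.read_camera('top'); A=lambda p,z:at(c,p,z)
st=A((198.3,198.8),.036); rk=A((344.4,204.6),.042)
print('st',st,'rk',rk,np.linalg.norm((st-rk)[:2]),'mid',(st+rk)/2)
print('jar',A((341.3,256.5),.061),'beaker',A((396.5,278.8),.069))
c=viewer.read_camera('side');h,s,v=hsv(c)
for k,m,p,r in (('cover',(h>22)&(h<38)&(s>150)&(v>100),(225,188),20),('red',((h<6)|(h>174))&(s>150)&(v>90),(234,242),18),('beaker',(s<60)&(v>110),(215,298),25),('cap',(s<60)&(v>130),(199,144),8)):
    b=blob(c,m,p,r)
    if b: print(k,b[1],at(c,b[1][0],{'cover':.006,'red':.054,'beaker':.035,'cap':.087}[k]))
E
```

```text
st [0.57164218 0.23027287 0.036     ] rk [ 0.55429427 -0.16431331  0.042     ] 0.3949673456918061 mid [0.56296823 0.03297978 0.039     ]
jar [ 0.41424208 -0.15112355  0.061     ] beaker [ 0.35663305 -0.29083381  0.069     ]
cover ((222.2845001220703, 189.83621215820312), (20.877727508544922, 12.605419158935547), 23.198589324951172) [0.40869039 0.13012365 0.006     ]
red ((233.0, 242.5), (17.0, 20.0), 90.0) [ 0.41404089 -0.15047146  0.054     ]
beaker ((215.0477294921875, 296.87359619140625), (40.09994888305664, 26.683330535888672), 77.00537872314453) [ 0.3573968  -0.28866253  0.035     ]
cap ((198.5, 143.0), (8.0, 9.0), 90.0) [0.35537311 0.2868156  0.087     ]
```

```bash
python3 -m crank '[{"delta_rot":[0,0,0],"xyz":[0.136,-0.348,0],"fingers":-1},{"delta_rot":[0,0,0],"xyz":[0.136,-0.348,0],"fingers":-1},{"delta_rot":[0,0,0],"xyz":[0.136,-0.348,0],"fingers":-1},{"delta_rot":[0,0,0],"xyz":[0.136,-0.348,0],"fingers":-1},{"delta_rot":[0,0,0],"xyz":[0.136,-0.348,0],"fingers":-1},{"delta_rot":[0,0,0],"xyz":[0.136,-0.348,0],"fingers":-1},{"delta_rot":[0,0,0],"xyz":[0.136,-0.348,0],"fingers":-1},{"delta_rot":[0,0,0],"xyz":[0.136,-0.348,0],"fingers":-1},{"delta_rot":[0,0,0],"xyz":[0.136,-0.348,0],"fingers":-1},{"delta_rot":[0,0,0],"xyz":[0.136,-0.348,0],"fingers":-1}]' 25
python3 -m crank '[{"delta_rot":[0,0,0],"xyz":[0,0,0.04],"fingers":-1},{"delta_rot":[0,0,0],"xyz":[0,0,0.08],"fingers":-1},{"delta_rot":[0,0,0],"xyz":[0,0,0.11],"fingers":-1},{"delta_rot":[0,0,0],"xyz":[0,0,0.11],"fingers":-1}]'
python3 -c "
from h import *
for n in ('top','side'):
    c=viewer.read_camera(n); save(n+'1',c)
a=cv2.imread('pics/top1.png')[200:340,300:480];b=cv2.imread('pics/side1.png')[210:350,120:300]
cv2.imwrite('pics/p1.png',cv2.resize(np.hstack([a,b]),None,fx=2.2,fy=2.2))"
```

```text
t: 2.8
eef_pos: [0.3572, -0.29, 0.2316]
tool_rot: [0.0, 1.0, 0.001, 0.0]
contact_force: [-0.7, -0.7, 0.5]
gripper_width: 1.0
grasp_force: 0.0
t: 3.2
eef_pos: [0.3539, -0.2897, 0.118]
tool_rot: [-0.002, 1.0, -0.001, -0.003]
contact_force: [-1.1, 0.0, 0.5]
gripper_width: 1.003
grasp_force: 0.0
```

View pics/p1.png

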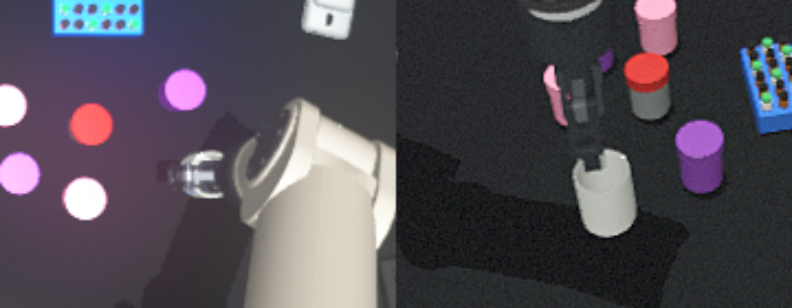

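The side crop shows the open gripper above the beaker (crop 605,190), and nothing else is near the fingers. Now I'll descend and grip.

```bash
python3 -m crank '[{"delta_rot":[0,0,0],"xyz":[0,0,0.03],"fingers":-1},{"delta_rot":[0,0,0],"xyz":[0,0,0.06],"fingers":-1},{"delta_rot":[0,0,0],"xyz":[0,0,0.08],"fingers":-1},{"delta_rot":[0,0,0],"xyz":[0,0,0.096],"fingers":-1},{"delta_rot":[0,0,0],"xyz":[0,0,0.098],"fingers":-1},{"delta_rot":[0,0,0],"xyz":[0,0,0.098],"fingers":-1}]'
python3 -m crank '[{"delta_rot":[0,0,0],"xyz":[0,0,0],"fingers":0.1},{"delta_rot":[0,0,0],"xyz":[0,0,0],"fingers":0.2},{"delta_rot":[0,0,0],"xyz":[0,0,0],"fingers":0.4},{"delta_rot":[0,0,0],"xyz":[0,0,0],"fingers":1},{"delta_rot":[0,0,0],"xyz":[0,0,0],"fingers":1},{"delta_rot":[0,0,0],"xyz":[0,0,0],"fingers":1},{"delta_rot":[0,0,0],"xyz":[0,0,0],"fingers":1},{"delta_rot":[0,0,0],"xyz":[0,0,0],"fingers":1}]'
```

```text
t: 3.9
eef_pos: [0.358, -0.2908, 0.0245]
tool_rot: [0.001, 1.0, -0.0, 0.001]
contact_force: [-1.1, -0.1, 0.1]
gripper_width: 1.002
grasp_force: 0.0
t: 4.7
eef_pos: [0.3578, -0.2903, 0.0245]
tool_rot: [0.001, 1.0, -0.0, 0.001]
contact_force: [-1.9, 0.6, 7.8]
gripper_width: 0.614
grasp_force: 25.3
```

```bash
python3 -m crank '[{"delta_rot":[0,0,0],"xyz":[0,0,-0.02],"fingers":1},{"delta_rot":[0,0,0],"xyz":[0,0,-0.05],"fingers":1},{"delta_rot":[0,0,0],"xyz":[0,0,-0.09],"fingers":1},{"delta_rot":[0,0,0],"xyz":[0,0,-0.13],"fingers":1},{"delta_rot":[0,0,0],"xyz":[0,0,-0.15],"fingers":1},{"delta_rot":[0,0,0],"xyz":[0,0,-0.15],"fingers":1}]'
python3 -m crank '[{"delta_rot":[0,0,0],"xyz":[0.07,-0.17,0],"fingers":1},{"delta_rot":[0,0,0],"xyz":[0.1,-0.25,0],"fingers":1},{"delta_rot":[0,0,0],"xyz":[0.13,-0.32,0],"fingers":1},{"delta_rot":[0,0,0],"xyz":[0.14,-0.36,0],"fingers":1},{"delta_rot":[0,0,0],"xyz":[0.16,-0.4,0],"fingers":1},{"delta_rot":[0,0,0],"xyz":[0.18,-0.44,0],"fingers":1},{"delta_rot":[0,0,0],"xyz":[0.2,-0.48,0],"fingers":1},{"delta_rot":[0,0,0],"xyz":[0.214,-0.521,0],"fingers":1},{"delta_rot":[0,0,0],"xyz":[0.214,-0.521,0],"fingers":1},{"delta_rot":[0,0,0],"xyz":[0.214,-0.521,0],"fingers":1}]'
python3 -m crank '[{"delta_rot":[0,0,0],"xyz":[0,0,0],"fingers":1},{"delta_rot":[0,0,0],"xyz":[0,0,0],"fingers":1},{"delta_rot":[0,0,0],"xyz":[0,0,0],"fingers":1},{"delta_rot":[0,0,0],"xyz":[0,0,0],"fingers":1}]'
python3 -c "
from h import *
for n in ('top','side'):
    c=viewer.read_camera(n); save(n+'2',c)
    for t in('beaker','stirrer'): print(n,t,[(round(r['score'],2),np.round(r['pixel'])) for r in search_frame(n,t)[:2]])
a=cv2.imread('pics/top2.png')[130:280,130:310];b=cv2.imread('pics/side2.png')[50:200,190:370]
cv2.imwrite('pics/p2.png',cv2.resize(np.hstack([a,b]),None,fx=2.2,fy=2.2))"
```

```text
t: 5.3
eef_pos: [0.3589, -0.291, 0.1768]
tool_rot: [0.002, 1.0, -0.0, 0.003]
contact_force: [-0.5, -0.3, -1.3]
gripper_width: 0.614
grasp_force: 27.2
t: 6.3
eef_pos: [0.5466, 0.1744, 0.1721]
tool_rot: [0.0, 1.0, -0.0, -0.001]
contact_force: [0.5, -0.1, -0.7]
gripper_width: 0.612
grasp_force: 27.2
t: 6.7
eef_pos: [0.5464, 0.1709, 0.1728]
tool_rot: [0.001, 1.0, -0.001, -0.0]
contact_force: [0.2, 0.6, -1.4]
gripper_width: 0.617
grasp_force: 27.2
top beaker []
top stirrer [(0.6, array([177., 218.]))]
side beaker [(0.77, array([260., 132.]))]
side stirrer [(0.9, array([271., 160.]))]
```

View pics/p2.png

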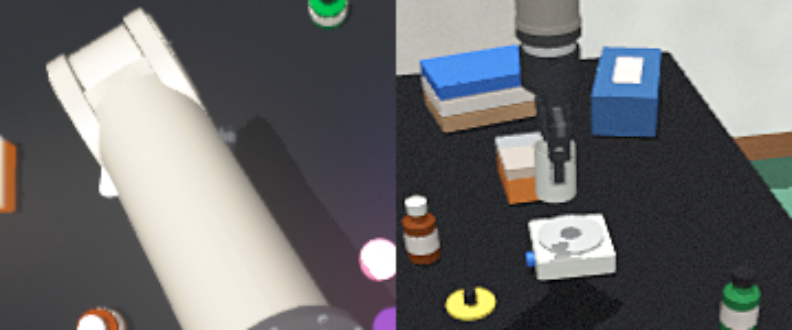

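The arm stopped short at y=0.171 because the row limits cut the move. The side crop shows the beaker held upright; the plate ellipse centre is near full-image pixel (270,156.8).

```bash
python3 -m crank '[{"delta_rot":[0,0,0],"xyz":[0.01,-0.03,0],"fingers":1},{"delta_rot":[0,0,0],"xyz":[0.026,-0.06,0],"fingers":1},{"delta_rot":[0,0,0],"xyz":[0.026,-0.06,0],"fingers":1},{"delta_rot":[0,0,0],"xyz":[0.026,-0.06,0],"fingers":1},{"delta_rot":[0,0,0],"xyz":[0.026,-0.06,0.04],"fingers":1},{"delta_rot":[0,0,0],"xyz":[0.026,-0.06,0.06],"fingers":1},{"delta_rot":[0,0,0],"xyz":[0.026,-0.06,0.08],"fingers":1},{"delta_rot":[0,0,0],"xyz":[0.026,-0.06,0.08],"fingers":1},{"delta_rot":[0,0,0],"xyz":[0.026,-0.06,0.08],"fingers":1}]'
python3 -c "
from h import *
c=viewer.read_camera('side'); save('side3',c)
print(at(c,(270,156.8),.042)); o=telemetry.get_obs();e=np.array(o['eef_pos']);print(e,'expected bottom centre px',proj(c,e-[0,0,.0245]),'axis ground on plate',proj(c,[e[0],e[1],.042]))
cv2.imwrite('pics/p3.png',cv2.resize(c['img'][90:200,200:350,::-1],None,fx=4,fy=4))"
```

```text
t: 7.9
eef_pos: [0.5728, 0.2319, 0.0936]
tool_rot: [0.0, 1.0, -0.0, -0.0]
contact_force: [0.7, 0.1, -0.1]
gripper_width: 0.619
grasp_force: 27.2
[0.57656592 0.22555482 0.042     ]
[0.57334963 0.23243336 0.09436379] expected bottom centre px [np.float64(268.3959804516341), np.float64(148.4663104183086)] axis ground on plate [np.float64(268.64507118125766), np.float64(155.79817792482277)]
```

View pics/p3.png

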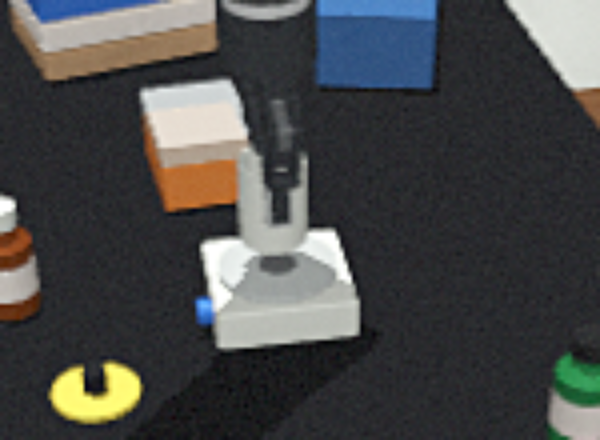

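The beaker (crop column 273) hangs over the plate (columns 218–338, centre 278), about 3 mm off at most. I'll lower it to a TCP height of about 67 mm and release.

```bash
python3 -m crank '[{"delta_rot":[0,0,0],"xyz":[0.002,0,0.012],"fingers":1},{"delta_rot":[0,0,0],"xyz":[0.002,0,0.02],"fingers":1},{"delta_rot":[0,0,0],"xyz":[0.002,0,0.026],"fingers":1},{"delta_rot":[0,0,0],"xyz":[0.002,0,0.026],"fingers":1},{"delta_rot":[0,0,0],"xyz":[0.002,0,0.026],"fingers":1},{"delta_rot":[0,0,0],"xyz":[0.002,0,0.026],"fingers":1}]'
python3 -m crank '[{"delta_rot":[0,0,0],"xyz":[0,0,0],"fingers":-0.3},{"delta_rot":[0,0,0],"xyz":[0,0,0],"fingers":-0.6},{"delta_rot":[0,0,0],"xyz":[0,0,0],"fingers":-1},{"delta_rot":[0,0,0],"xyz":[0,0,0],"fingers":-1},{"delta_rot":[0,0,0],"xyz":[0,0,-0.02],"fingers":-1},{"delta_rot":[0,0,0],"xyz":[0,0,-0.06],"fingers":-1},{"delta_rot":[0,0,0],"xyz":[0,0,-0.1],"fingers":-1},{"delta_rot":[0,0,0],"xyz":[0,0,-0.13],"fingers":-1},{"delta_rot":[0,0,0],"xyz":[0,0,-0.13],"fingers":-1},{"delta_rot":[0,0,0],"xyz":[0,0,-0.13],"fingers":-1}]'
```

```text
t: 8.55
eef_pos: [0.5747, 0.2329, 0.0672]
tool_rot: [0.0, 1.0, 0.0, -0.0]
contact_force: [-0.5, -0.8, -0.4]
gripper_width: 0.618
grasp_force: 26.3
t: 9.55
eef_pos: [0.575, 0.2329, 0.198]
tool_rot: [-0.0, 1.0, -0.0, 0.001]
contact_force: [-0.8, 0.1, -0.1]
gripper_width: 1.001
grasp_force: 0.0
```

```bash
python3 -m crank '[{"delta_rot":[0,0,0],"xyz":[-0.162,0.09,0],"fingers":-0.2},{"delta_rot":[0,0,0],"xyz":[-0.162,0.09,0],"fingers":-0.2},{"delta_rot":[0,0,0],"xyz":[-0.162,0.09,0],"fingers":-0.2},{"delta_rot":[0,0,0],"xyz":[-0.162,0.09,0],"fingers":-0.2},{"delta_rot":[0,0,0],"xyz":[-0.162,0.09,0],"fingers":-0.2},{"delta_rot":[0,0,0],"xyz":[-0.162,0.09,0.05],"fingers":-0.2},{"delta_rot":[0,0,0],"xyz":[-0.162,0.09,0.09],"fingers":-0.2},{"delta_rot":[0,0,0],"xyz":[-0.162,0.09,0.13],"fingers":-0.2},{"delta_rot":[0,0,0],"xyz":[-0.162,0.09,0.14],"fingers":-0.2},{"delta_rot":[0,0,0],"xyz":[-0.162,0.09,0.14],"fingers":-0.2}]'
python3 -c "
from h import *
for n in ('top','side'):
    c=viewer.read_camera(n); save(n+'4',c)
    e=np.array(telemetry.get_obs()['eef_pos']); print(e,proj(c,e),proj(c,[e[0],e[1],.006]),proj(c,[e[0],e[1],.026]))
a=cv2.imread('pics/top4.png')[150:300,150:290];b=cv2.imread('pics/side4.png')[70:220,180:320]
cv2.imwrite('pics/p4.png',cv2.resize(np.hstack([a,b]),None,fx=2.8,fy=2.8))"
```

```text
t: 10.55
eef_pos: [0.4116, 0.1426, 0.0558]
tool_rot: [0.001, 1.0, 0.0, -0.002]
contact_force: [0.2, 0.3, 0.6]
gripper_width: 0.599
grasp_force: 0.0
[0.41279801 0.14313634 0.05721529] [np.float64(228.67611741784822), np.float64(257.14672180217434)] [np.float64(230.72231113239226), np.float64(258.12684729980566)] [np.float64(229.94211356226762), np.float64(257.75313315620633)]
[0.41357712 0.14340472 0.05810864] [np.float64(221.66835733455238), np.float64(173.26163958743308)] [np.float64(223.47039305232795), np.float64(187.06637858127297)] [np.float64(222.79081995050623), np.float64(181.86041667644267)]
```

View pics/p4.png

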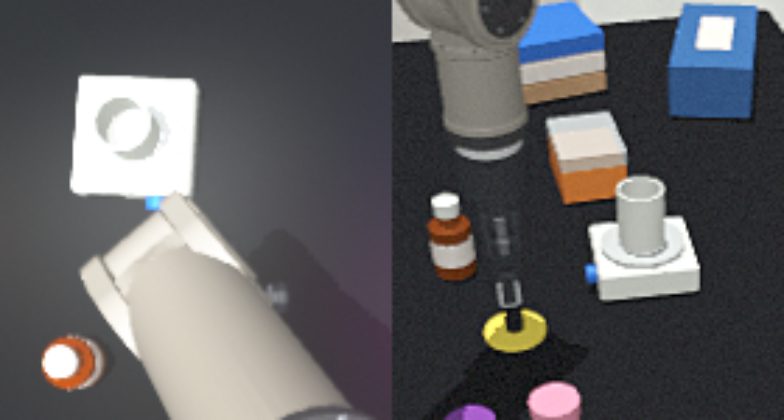

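The beaker stands on the plate, with its base (crop column 641) central in the plate (601–685). The cover shows at full-image (223.9,187.9) against the tool axis at (223.5,187.1), so it is aligned. I'll descend and grip the knob.

```bash
python3 -m crank '[{"delta_rot":[0,0,0],"xyz":[0,0,0.02],"fingers":-0.2},{"delta_rot":[0,0,0],"xyz":[0,0,0.035],"fingers":-0.2},{"delta_rot":[0,0,0],"xyz":[0,0,0.048],"fingers":-0.2},{"delta_rot":[0,0,0],"xyz":[0,0,0.048],"fingers":0},{"delta_rot":[0,0,0],"xyz":[0,0,0.048],"fingers":0.3},{"delta_rot":[0,0,0],"xyz":[0,0,0.048],"fingers":0.5},{"delta_rot":[0,0,0],"xyz":[0,0,0.048],"fingers":0.7},{"delta_rot":[0,0,0],"xyz":[0,0,0.048],"fingers":1},{"delta_rot":[0,0,0],"xyz":[0,0,0.048],"fingers":1},{"delta_rot":[0,0,0],"xyz":[0,0,0.048],"fingers":1}]' 40
python3 -m crank '[{"delta_rot":[0,0,0],"xyz":[0,0,0],"fingers":1},{"delta_rot":[0,0,0],"xyz":[0,0,0],"fingers":1},{"delta_rot":[0,0,0],"xyz":[0,0,-0.02],"fingers":1},{"delta_rot":[0,0,0],"xyz":[0,0,-0.06],"fingers":1},{"delta_rot":[0,0,0],"xyz":[0,0,-0.1],"fingers":1},{"delta_rot":[0,0,0],"xyz":[0,0,-0.14],"fingers":1},{"delta_rot":[0,0,0],"xyz":[0,0,-0.17],"fingers":1},{"delta_rot":[0,0,0],"xyz":[0,0,-0.19],"fingers":1},{"delta_rot":[0,0,0],"xyz":[0,0,-0.19],"fingers":1},{"delta_rot":[0,0,0],"xyz":[0,0,-0.19],"fingers":1}]'
python3 -c "
from h import *
c=viewer.read_camera('side'); save('side5',c)
cv2.imwrite('pics/p5.png',cv2.resize(c['img'][50:200,150:350,::-1],None,fx=4,fy=4))
# beaker rim centre estimates: earlier top crop of top4
t=cv2.imread('pics/top4.png'); cv2.imwrite('pics/p5t.png',cv2.resize(t[170:230,165:230],None,fx=8,fy=8,interpolation=2))
"
```

```text
t: 11.65
eef_pos: [0.4139, 0.1433, 0.0107]
tool_rot: [-0.0, 1.0, -0.0, 0.001]
contact_force: [-1.3, 0.1, 8.1]
gripper_width: 0.211
grasp_force: 38.8
t: 12.65
eef_pos: [0.4128, 0.1427, 0.1997]
tool_rot: [-0.0, 1.0, -0.0, 0.001]
contact_force: [0.1, -0.3, -1.0]
gripper_width: 0.213
grasp_force: 39.2
```

View pics/p5.png

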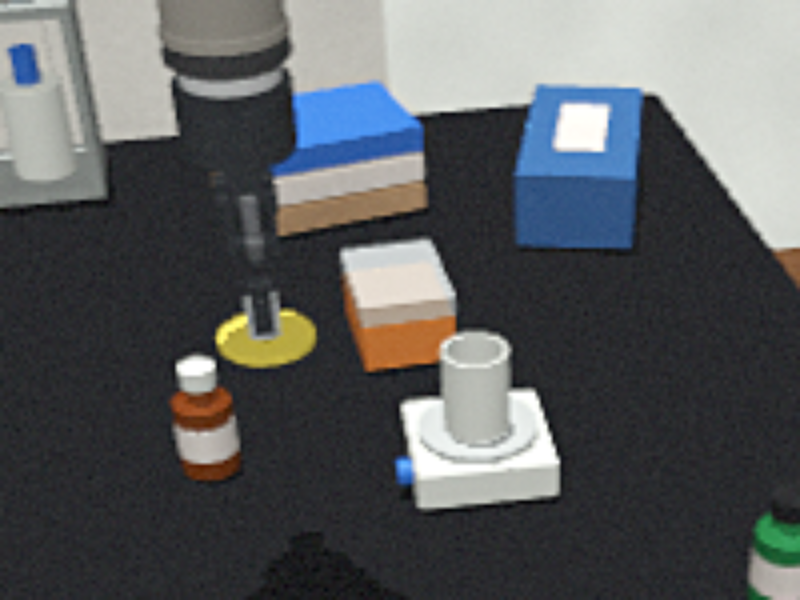

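View pics/p5t.png

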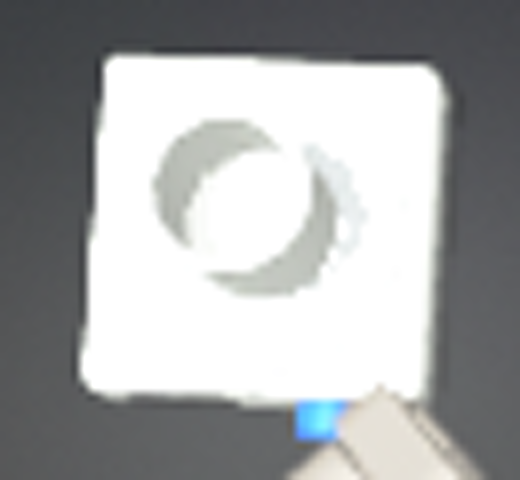

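The cover hangs level from its knob in the side view. In the top crop the beaker's inner rim centre is about (228,194), full image (193.5,194.3), and the stirrer square's centre is about (198.1,198.5).

```bash
python3 - <<'E'
from h import *
c=viewer.read_camera('top');print('rim',at(c,(193.5,194.25),.112),'stirrer',at(c,(198.06,198.5),.036))
c=viewer.read_camera('side');print('rim side',at(c,(150+475/4,50+351/4),.112),'plate',at(c,(150+478/4,50+427/4),.042))
E
```

```text
rim [0.57030051 0.22956078 0.112     ] stirrer [0.57246841 0.23094459 0.036     ]
rim side [0.57475691 0.22714425 0.112     ] plate [0.57502913 0.22620522 0.042     ]
```

```bash
python3 -m crank '[{"delta_rot":[0,0,0],"xyz":[0.04,-0.022,0],"fingers":1},{"delta_rot":[0,0,0],"xyz":[0.08,-0.044,0],"fingers":1},{"delta_rot":[0,0,0],"xyz":[0.12,-0.066,0],"fingers":1},{"delta_rot":[0,0,0],"xyz":[0.16,-0.088,0],"fingers":1},{"delta_rot":[0,0,0],"xyz":[0.16,-0.088,0.0],"fingers":1},{"delta_rot":[0,0,0],"xyz":[0.16,-0.088,0.03],"fingers":1},{"delta_rot":[0,0,0],"xyz":[0.16,-0.088,0.06],"fingers":1},{"delta_rot":[0,0,0],"xyz":[0.16,-0.088,0.06],"fingers":1},{"delta_rot":[0,0,0],"xyz":[0.16,-0.088,0.06],"fingers":1}]'
python3 -c "
from h import *
c=viewer.read_camera('side'); save('side6',c); print(telemetry.get_obs()['eef_pos'])
cv2.imwrite('pics/p6.png',cv2.resize(c['img'][80:200,200:350,::-1],None,fx=4,fy=4))"
```

```text
t: 13.7
eef_pos: [0.572, 0.2306, 0.1386]
tool_rot: [0.0, 1.0, 0.0, -0.001]
contact_force: [0.5, 0.1, -0.0]
gripper_width: 0.212
grasp_force: 39.3
[0.57289816 0.23107077 0.13992306]
```

View pics/p6.png

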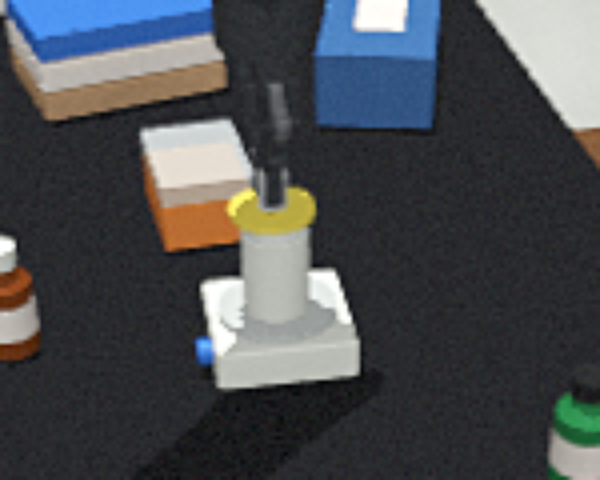

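The cover (columns 228–317) sits about 2 mm left of the beaker axis (275). I'll shift slightly, lower and release.

```bash
python3 -m crank '[{"delta_rot":[0,0,0],"xyz":[0.0015,0,0.008],"fingers":1},{"delta_rot":[0,0,0],"xyz":[0.0015,0,0.013],"fingers":1},{"delta_rot":[0,0,0],"xyz":[0.0015,0,0.0155],"fingers":1},{"delta_rot":[0,0,0],"xyz":[0.0015,0,0.0155],"fingers":1},{"delta_rot":[0,0,0],"xyz":[0.0015,0,0.0155],"fingers":1},{"delta_rot":[0,0,0],"xyz":[0.0015,0,0.0155],"fingers":1}]'
python3 -m crank '[{"delta_rot":[0,0,0],"xyz":[0,0,0],"fingers":0.4},{"delta_rot":[0,0,0],"xyz":[0,0,0],"fingers":0.2},{"delta_rot":[0,0,0],"xyz":[0,0,0],"fingers":-0.1},{"delta_rot":[0,0,0],"xyz":[0,0,0],"fingers":-0.2},{"delta_rot":[0,0,0],"xyz":[0,0,-0.02],"fingers":-0.2},{"delta_rot":[0,0,0],"xyz":[0,0,-0.05],"fingers":-0.2},{"delta_rot":[0,0,0],"xyz":[0,0,-0.09],"fingers":-0.2},{"delta_rot":[0,0,0],"xyz":[0,0,-0.11],"fingers":-0.2},{"delta_rot":[0,0,0],"xyz":[0,0,-0.11],"fingers":-0.2}]'
```

```text
t: 14.35
eef_pos: [0.5744, 0.231, 0.1241]
tool_rot: [-0.0, 1.0, 0.0, 0.0]
contact_force: [-0.4, -0.2, -0.7]
gripper_width: 0.211
grasp_force: 39.3
t: 15.25
eef_pos: [0.5761, 0.232, 0.2377]
tool_rot: [-0.001, 1.0, -0.0, 0.003]
contact_force: [0.1, 0.6, -1.0]
gripper_width: 0.603
grasp_force: 0.0
```

```bash
python3 -m crank '[{"delta_rot":[0,0,0],"xyz":[-0.217,-0.055,0],"fingers":-1},{"delta_rot":[0,0,0],"xyz":[-0.217,-0.055,0],"fingers":-1},{"delta_rot":[0,0,0],"xyz":[-0.217,-0.055,0],"fingers":-1},{"delta_rot":[0,0,0],"xyz":[-0.217,-0.055,0],"fingers":-1},{"delta_rot":[0,0,0],"xyz":[-0.217,-0.055,0],"fingers":-1},{"delta_rot":[0,0,0],"xyz":[-0.217,-0.055,0],"fingers":-1},{"delta_rot":[0,0,0],"xyz":[-0.217,-0.055,0],"fingers":-1},{"delta_rot":[0,0,0],"xyz":[-0.217,-0.055,0.04],"fingers":-1},{"delta_rot":[0,0,0],"xyz":[-0.217,-0.055,0.08],"fingers":-1},{"delta_rot":[0,0,0],"xyz":[-0.217,-0.055,0.08],"fingers":-1}]' 40
python3 -c "
from h import *
for n in ('top','side'):
    c=viewer.read_camera(n); save(n+'7',c)
    e=np.array(telemetry.get_obs()['eef_pos']); print(e,proj(c,[e[0],e[1],.095]),proj(c,[e[0],e[1],0]))
    for t in ('cover','beaker','amber_bottle'): print(n,t,[np.round(r['pixel']) for r in search_frame(n,t)[:1]])
b=cv2.imread('pics/side7.png')[70:220,140:340];cv2.imwrite('pics/p7.png',cv2.resize(b,None,fx=4,fy=4))"
```

```text
t: 16.25
eef_pos: [0.3559, 0.2825, 0.1494]
tool_rot: [0.003, 1.0, -0.001, -0.004]
contact_force: [-1.2, 0.2, 1.5]
gripper_width: 1.001
grasp_force: 0.0
[0.3569027  0.28406559 0.15191232] [np.float64(171.04975942658936), np.float64(278.544958499891)] [np.float64(178.92783204157752), np.float64(278.84915279419926)]
top cover [array([198., 195.])]
top beaker [array([202., 201.])]
top amber_bottle [array([178., 285.])]
[0.35865671 0.28674312 0.1555346 ] [np.float64(199.17441435897575), np.float64(140.72159105867803)] [np.float64(203.25717941330288), np.float64(165.42353745766115)]
side cover [array([270., 136.])]
side beaker [array([268., 149.])]
side amber_bottle [array([203., 158.])]
```

View pics/p7.png

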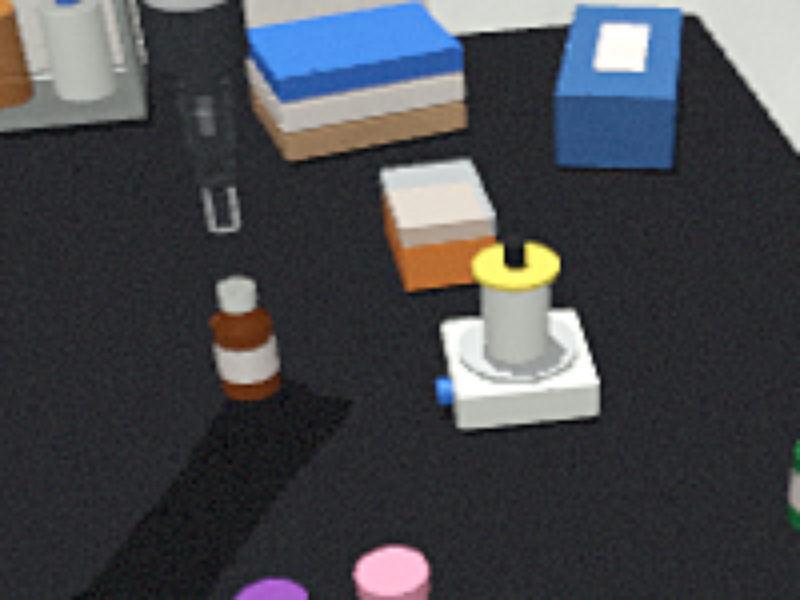

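The cover sits centred on the beaker (both at crop column 515). The amber cap at full-image (199.2,141.5) matches the tool axis, so I'll grasp it.

```bash
python3 -m crank '[{"delta_rot":[0,0,0],"xyz":[0,0,0.04],"fingers":-1},{"delta_rot":[0,0,0],"xyz":[0,0,0.08],"fingers":-1},{"delta_rot":[0,0,0],"xyz":[0,0,0.11],"fingers":-1},{"delta_rot":[0,0,0],"xyz":[0,0,0.128],"fingers":-1},{"delta_rot":[0,0,0],"xyz":[0,0,0.128],"fingers":-1},{"delta_rot":[0,0,0],"xyz":[0,0,0.128],"fingers":-0.2},{"delta_rot":[0,0,0],"xyz":[0,0,0.128],"fingers":0.1},{"delta_rot":[0,0,0],"xyz":[0,0,0.128],"fingers":0.3},{"delta_rot":[0,0,0],"xyz":[0,0,0.128],"fingers":1},{"delta_rot":[0,0,0],"xyz":[0,0,0.128],"fingers":1}]' 40
python3 -m crank '[{"delta_rot":[0,0,0],"xyz":[0,0,0],"fingers":1},{"delta_rot":[0,0,0],"xyz":[0,0,0],"fingers":1},{"delta_rot":[0,0,0],"xyz":[0,0,0],"fingers":1}]'
```

```text
t: 17.65
eef_pos: [0.3581, 0.2862, 0.0272]
tool_rot: [-0.001, 1.0, -0.0, 0.001]
contact_force: [0.1, -1.5, 6.6]
gripper_width: 0.548
grasp_force: 40.7
t: 17.95
eef_pos: [0.3581, 0.2863, 0.0272]
tool_rot: [-0.001, 1.0, -0.0, 0.001]
contact_force: [-0.6, -2.0, 6.4]
gripper_width: 0.551
grasp_force: 40.7
```

```bash
python3 -m crank '[{"delta_rot":[0,0,0],"xyz":[0,0,-0.03],"fingers":1},{"delta_rot":[0,0,0],"xyz":[0,0,-0.07],"fingers":1},{"delta_rot":[0,0,0],"xyz":[0,0,-0.1],"fingers":1},{"delta_rot":[0,0,0],"xyz":[0,0,-0.1],"fingers":1}]'
python3 -m crank '[{"delta_rot":[0,0,0],"xyz":[0.028,0.034,0],"fingers":1},{"delta_rot":[0,0,0],"xyz":[0.056,0.069,0],"fingers":1},{"delta_rot":[0,0,0],"xyz":[0.084,0.103,0],"fingers":1},{"delta_rot":[0,0,0],"xyz":[0.112,0.138,0],"fingers":1},{"delta_rot":[0,0,0],"xyz":[0.14,0.172,0],"fingers":1},{"delta_rot":[0,0,0],"xyz":[0.168,0.207,0],"fingers":1},{"delta_rot":[0,0,0],"xyz":[0.196,0.241,0],"fingers":1},{"delta_rot":[0,0,0],"xyz":[0.205,0.253,0],"fingers":1},{"delta_rot":[0,0,0],"xyz":[0.205,0.253,0],"fingers":1},{"delta_rot":[0,0,0],"xyz":[0.205,0.253,0],"fingers":1}]'
python3 -m crank '[{"delta_rot":[0,0,0],"xyz":[0,0,0.03],"fingers":1},{"delta_rot":[0,0,0],"xyz":[0,0,0.06],"fingers":1},{"delta_rot":[0,0,0],"xyz":[0,0,0.08],"fingers":1},{"delta_rot":[0,0,0],"xyz":[0,0,0.08],"fingers":1},{"delta_rot":[0,0,0],"xyz":[0,0,0.08],"fingers":1}]'
```

```text
t: 18.35
eef_pos: [0.3595, 0.2878, 0.1302]
tool_rot: [-0.002, 1.0, -0.0, 0.003]
contact_force: [1.2, 1.3, -0.7]
gripper_width: 0.546
grasp_force: 42.1
t: 19.35
eef_pos: [0.5613, 0.0336, 0.1253]
tool_rot: [-0.0, 1.0, 0.0, -0.001]
contact_force: [-0.2, 0.7, -1.1]
gripper_width: 0.549
grasp_force: 42.0
t: 19.85
eef_pos: [0.5617, 0.0345, 0.0462]
tool_rot: [-0.0, 1.0, 0.001, -0.0]
contact_force: [0.1, -0.3, -1.1]
gripper_width: 0.551
grasp_force: 41.9
```

```bash
python3 -m crank '[{"delta_rot":[0,0,0],"xyz":[0.002,0.001,0.012],"fingers":1},{"delta_rot":[0,0,0],"xyz":[0.002,0.001,0.018],"fingers":1},{"delta_rot":[0,0,0],"xyz":[0.002,0.001,0.0185],"fingers":1},{"delta_rot":[0,0,0],"xyz":[0.002,0.001,0.0185],"fingers":1},{"delta_rot":[0,0,0],"xyz":[0.002,0.001,0.0185],"fingers":1}]'
python3 -m crank '[{"delta_rot":[0,0,0],"xyz":[0,0,0],"fingers":-0.3},{"delta_rot":[0,0,0],"xyz":[0,0,0],"fingers":-0.6},{"delta_rot":[0,0,0],"xyz":[0,0,0],"fingers":-1},{"delta_rot":[0,0,0],"xyz":[0,0,0],"fingers":-1},{"delta_rot":[0,0,0],"xyz":[0,0,-0.02],"fingers":-1},{"delta_rot":[0,0,0],"xyz":[0,0,-0.06],"fingers":-1},{"delta_rot":[0,0,0],"xyz":[0,0,-0.1],"fingers":-1},{"delta_rot":[0,0,0],"xyz":[0,0,-0.15],"fingers":-1},{"delta_rot":[0,0,0],"xyz":[0,0,-0.17],"fingers":-1},{"delta_rot":[0,0,0],"xyz":[0,0,-0.17],"fingers":-1}]'
```

```text
t: 20.35
eef_pos: [0.5642, 0.0318, 0.0274]
tool_rot: [0.0, 1.0, -0.0, -0.0]
contact_force: [-0.8, 0.3, -1.1]
gripper_width: 0.544
grasp_force: 42.0
t: 21.35
eef_pos: [0.5666, 0.0323, 0.2013]
tool_rot: [-0.0, 1.0, -0.0, 0.004]
contact_force: [0.3, -0.5, -0.5]
gripper_width: 0.999
grasp_force: 0.0
```

```bash
python3 -m crank '[{"delta_rot":[0,0,0],"xyz":[-0.15,0.183,0],"fingers":-0.7},{"delta_rot":[0,0,0],"xyz":[-0.15,0.183,0],"fingers":-0.7},{"delta_rot":[0,0,0],"xyz":[-0.15,0.183,0],"fingers":-0.7},{"delta_rot":[0,0,0],"xyz":[-0.15,0.183,0],"fingers":-0.7},{"delta_rot":[0,0,0],"xyz":[-0.15,0.183,0],"fingers":-0.7},{"delta_rot":[0,0,0],"xyz":[-0.15,0.183,0],"fingers":-0.7},{"delta_rot":[0,0,0],"xyz":[-0.15,0.183,0],"fingers":-0.7},{"delta_rot":[0,0,0],"xyz":[-0.15,0.183,0.05],"fingers":-0.7},{"delta_rot":[0,0,0],"xyz":[-0.15,0.183,0.1],"fingers":-0.7},{"delta_rot":[0,0,0],"xyz":[-0.15,0.183,0.1],"fingers":-0.7}]' 40
python3 -c "
from h import *
for n in ('top','side'):
    c=viewer.read_camera(n); save(n+'8',c)
    e=np.array(telemetry.get_obs()['eef_pos']); print(e,proj(c,[e[0],e[1],.062]),proj(c,[e[0],e[1],0]))
b=cv2.imread('pics/side8.png')[120:290,160:380];cv2.imwrite('pics/p8.png',cv2.resize(b,None,fx=3.5,fy=3.5))"
```

```text
t: 22.35
eef_pos: [0.4105, -0.1483, 0.092]
tool_rot: [-0.002, 1.0, 0.002, -0.006]
contact_force: [-1.0, 0.1, 1.0]
gripper_width: 0.848
grasp_force: 0.0
[ 0.41261051 -0.14900684  0.09503922] [np.float64(340.5438471995702), np.float64(257.10790104118735)] [np.float64(337.86156828370946), np.float64(258.29336748836147)]
[ 0.41455485 -0.14976268  0.09720711] [np.float64(232.88781549275322), np.float64(239.9454852210714)] [np.float64(235.04881834339432), np.float64(257.2843310788123)]
```

View pics/p8.png

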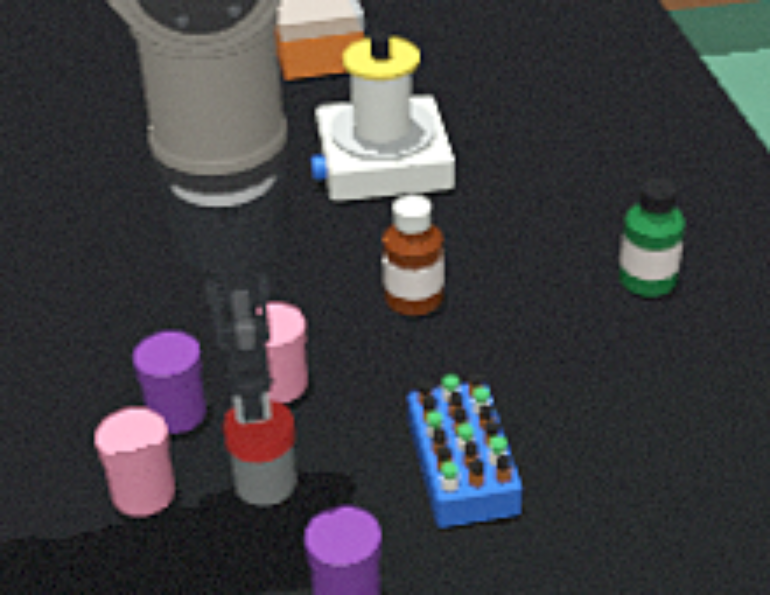

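The amber bottle stands upright between the stirrer and the rack. The red lid at full-image (233.7,240) matches the tool axis at (232.9,239.9). I'll descend, grip and lift.

```bash
python3 -m crank '[{"delta_rot":[0,0,0],"xyz":[0,0.001,0.03],"fingers":-0.7},{"delta_rot":[0,0,0],"xyz":[0,0.001,0.055],"fingers":-0.7},{"delta_rot":[0,0,0],"xyz":[0,0.001,0.066],"fingers":-0.7},{"delta_rot":[0,0,0],"xyz":[0,0.001,0.066],"fingers":-0.7},{"delta_rot":[0,0,0],"xyz":[0,0.001,0.066],"fingers":-0.2},{"delta_rot":[0,0,0],"xyz":[0,0.001,0.066],"fingers":0.1},{"delta_rot":[0,0,0],"xyz":[0,0.001,0.066],"fingers":0.3},{"delta_rot":[0,0,0],"xyz":[0,0.001,0.066],"fingers":1},{"delta_rot":[0,0,0],"xyz":[0,0.001,0.066],"fingers":1},{"delta_rot":[0,0,0],"xyz":[0,0.001,0.066],"fingers":1}]' 40
python3 -m crank '[{"delta_rot":[0,0,0],"xyz":[0,0,0],"fingers":1},{"delta_rot":[0,0,0],"xyz":[0,0,0],"fingers":1},{"delta_rot":[0,0,0],"xyz":[0,0,-0.03],"fingers":1},{"delta_rot":[0,0,0],"xyz":[0,0,-0.07],"fingers":1},{"delta_rot":[0,0,0],"xyz":[0,0,-0.11],"fingers":1},{"delta_rot":[0,0,0],"xyz":[0,0,-0.12],"fingers":1},{"delta_rot":[0,0,0],"xyz":[0,0,-0.12],"fingers":1}]'
```

```text
t: 23.45
eef_pos: [0.4159, -0.1524, 0.0331]
tool_rot: [0.001, 1.0, 0.0, 0.002]
contact_force: [-1.3, 1.8, 7.8]
gripper_width: 0.549
grasp_force: 39.8
t: 24.15
eef_pos: [0.4156, -0.1527, 0.1534]
tool_rot: [0.001, 1.0, -0.0, 0.002]
contact_force: [0.6, -0.7, -1.7]
gripper_width: 0.548
grasp_force: 41.9
```

```bash
python3 -m crank '[{"delta_rot":[0,0,0],"xyz":[0.014,-0.038,0],"fingers":1},{"delta_rot":[0,0,0],"xyz":[0.028,-0.075,0],"fingers":1},{"delta_rot":[0,0,0],"xyz":[0.043,-0.113,0],"fingers":1},{"delta_rot":[0,0,0],"xyz":[0.057,-0.15,0],"fingers":1},{"delta_rot":[0,0,0],"xyz":[0.0715,-0.1885,0],"fingers":1},{"delta_rot":[0,0,0],"xyz":[0.0715,-0.1885,0],"fingers":1},{"delta_rot":[0,0,0],"xyz":[0.0715,-0.1885,0],"fingers":1},{"delta_rot":[0,0,0],"xyz":[0.0715,-0.1885,0.04],"fingers":1},{"delta_rot":[0,0,0],"xyz":[0.0715,-0.1885,0.06],"fingers":1},{"delta_rot":[0,0,0],"xyz":[0.0715,-0.1885,0.06],"fingers":1}]'
python3 -m crank '[{"delta_rot":[0,0,0],"xyz":[0,0,0],"fingers":1},{"delta_rot":[0,0,0],"xyz":[0,0,0],"fingers":1}]'
```

```text
t: 25.15
eef_pos: [0.4824, 0.0342, 0.088]
tool_rot: [0.001, 1.0, -0.001, -0.004]
contact_force: [-0.2, 0.3, -1.8]
gripper_width: 0.548
grasp_force: 41.9
t: 25.35
eef_pos: [0.4864, 0.0358, 0.0922]
tool_rot: [0.0, 1.0, -0.0, 0.001]
contact_force: [-0.2, 0.8, -1.0]
gripper_width: 0.546
grasp_force: 41.9
```

Lowering by 59 mm, releasing, then retreating straight up.

```bash
python3 -m crank '[{"delta_rot":[0,0,0],"xyz":[0,0,0.025],"fingers":1},{"delta_rot":[0,0,0],"xyz":[0,0,0.045],"fingers":1},{"delta_rot":[0,0,0],"xyz":[0,0,0.055],"fingers":1},{"delta_rot":[0,0,0],"xyz":[0,0,0.059],"fingers":1},{"delta_rot":[0,0,0],"xyz":[0,0,0.059],"fingers":1},{"delta_rot":[0,0,0],"xyz":[0,0,0.059],"fingers":1}]'
python3 -m crank '[{"delta_rot":[0,0,0],"xyz":[0,0,0],"fingers":-0.3},{"delta_rot":[0,0,0],"xyz":[0,0,0],"fingers":-0.6},{"delta_rot":[0,0,0],"xyz":[0,0,0],"fingers":-0.6},{"delta_rot":[0,0,0],"xyz":[0,0,0],"fingers":-0.6},{"delta_rot":[0,0,0],"xyz":[0,0,-0.02],"fingers":-0.6},{"delta_rot":[0,0,0],"xyz":[0,0,-0.06],"fingers":-0.6},{"delta_rot":[0,0,0],"xyz":[0,0,-0.1],"fingers":-0.6},{"delta_rot":[0,0,0],"xyz":[0,0,-0.15],"fingers":-0.6},{"delta_rot":[0,0,0],"xyz":[0,0,-0.18],"fingers":-0.6},{"delta_rot":[0,0,0],"xyz":[0,0,-0.18],"fingers":-0.6}]'
python3 -m crank '[{"delta_rot":[0,0,0],"xyz":[-0.04,0.05,0],"fingers":-0.6},{"delta_rot":[0,0,0],"xyz":[-0.04,0.1,0],"fingers":-0.6},{"delta_rot":[0,0,0],"xyz":[-0.04,0.15,0],"fingers":-0.6},{"delta_rot":[0,0,0],"xyz":[-0.04,0.2,0],"fingers":-0.6},{"delta_rot":[0,0,0],"xyz":[-0.04,0.25,0],"fingers":-0.6},{"delta_rot":[0,0,0],"xyz":[-0.04,0.3,0],"fingers":-0.6},{"delta_rot":[0,0,0],"xyz":[-0.04,0.35,0],"fingers":-0.6},{"delta_rot":[0,0,0],"xyz":[-0.04,0.4,0],"fingers":-0.6},{"delta_rot":[0,0,0],"xyz":[-0.04,0.4,0],"fingers":-0.6},{"delta_rot":[0,0,0],"xyz":[-0.04,0.4,0],"fingers":-0.6}]'
python3 -c "
from h import *
for n in ('top','side'): c=viewer.read_camera(n); save(n+'9',c)
a=cv2.imread('pics/top9.png')[120:300,130:390];b=cv2.imread('pics/side9.png')[90:270,160:390]
cv2.imwrite('pics/p9.png',cv2.resize(np.hstack([a,b]),None,fx=1.63,fy=1.63))"
```

```text
t: 25.95
eef_pos: [0.4867, 0.0365, 0.0333]
tool_rot: [-0.0, 1.0, -0.0, 0.001]
contact_force: [-0.1, -0.5, -1.2]
gripper_width: 0.549
grasp_force: 41.9
t: 26.95
eef_pos: [0.4886, 0.0369, 0.2168]
tool_rot: [-0.0, 1.0, -0.0, 0.004]
contact_force: [0.2, 0.5, -0.0]
gripper_width: 0.801
grasp_force: 0.0
t: 27.95
eef_pos: [0.4445, -0.3656, 0.2108]
tool_rot: [-0.0, 1.0, -0.002, -0.001]
contact_force: [0.6, 0.6, 0.1]
gripper_width: 0.8
grasp_force: 0.0
```

View pics/p9.png

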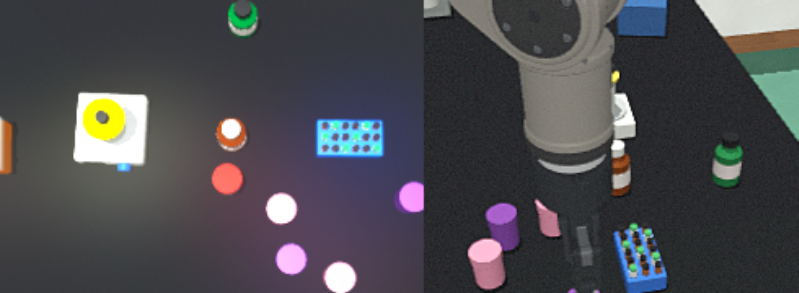

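The top view shows the cover on the stirrer's beaker at (194,194), the amber cap at (272,198) and the red lid just in front of it at (269,230). A quick numeric check comes before handing in.

```bash
python3 - <<'E'
from h import *
c=viewer.read_camera('top');h,s,v=hsv(c)
st=at(c,(198.1,198.6),.036)[:2];rk=at(c,(344.4,204.6),.042)[:2]
P={'cover':at(c,blob(c,(h>22)&(h<38)&(s>150)&(v>120),(194,194),22)[0][0],.118)[:2],
'amber':at(c,blob(c,(s<70)&(v>150),(272,198),9)[0][0],.093)[:2],
'jar':at(c,blob(c,((h<6)|(h>174))&(s>80)&(v>90),(269,230),12)[0][0],.06)[:2]}
u=(st-rk)/np.linalg.norm(st-rk);n=np.array([u[1],-u[0]])
for k,p in P.items(): print(k,p.round(3),'stirrer frame',((p-st)@n).round(3),((p-st)@u).round(3),'to rack',np.linalg.norm(p-rk).round(3))
E
```

```text
cover [0.573 0.23 ] stirrer frame 0.001 -0.001 to rack 0.394
amber [0.562 0.031] stirrer frame -0.001 -0.2 to rack 0.195
jar [0.486 0.038] stirrer frame -0.077 -0.197 to rack 0.213
```

```bash
python3 -c "
from station import job
print(job.hand_in())"
```

```text
the job is handed in; nothing more can be done
None
```

I set out the corner and handed the job in at about 28 s; no verdict came back, but the last top-camera check put the cover about 1 mm off the stirrer's centre, the amber bottle about 1 mm off the stirrer–rack line and midway, and the waste jar 76 mm in front (about a 3 cm gap), with all of it upright.

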